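# Start the gel run and its timer

### The arm

A 6-joint arm with a two-finger parallel gripper is mounted at the origin on the work surface. World frame = base frame: x ahead of the robot, y to its left, z up, the work surface at z = 0. Lengths are in m, angles in rad, forces in N, time in s.
With the tool pointing down it reaches from about 0.35 to 0.775 m from the base axis. Payload 5.5 kg.
Tool frame: the origin (TCP) lies between the finger pads; the fingertips stand 19 mm ahead of it and the grasp point (between the pads) is the TCP; z points along the fingers, x is the direction in which the jaws open and shut, and the axes are right-handed (so a half turn about z gives the same grasp; the last joint's range is limited). The gripper opens to 85 mm and grips with 20 to 120 N. Pads are 22 mm wide; open, the fingers measure 114 mm over their backs; the gripper's body (76 mm by 85 mm) begins 54 mm behind the grasp point. The pads swing forward as they close: fully open they stand 13 mm farther back than shut.
Start: joints at [-1.42, 0.313, 0.046, 1.304, 0, 1.431], TCP at [0.165, -0.551, 0.25] pointing down, gripper open.
Joint ranges: [-2.76, 2.76], [-0.86, 1.69], [-1.03, 1.26], [-2.2, 2.34], [-1.47, 1.5], [-3.14, 3.14]. Speed limits (rad/s): [2.57, 2.57, 3.14, 3.14, 3.14, 3.14].

### API

Orientations are given as a unit quaternion [w, x, y, z].
In Python, from workcell import env gives the robot as it stands. The module is installed in compiled form; this text tells all that it offers.
- The arm moves only by the tool carry_out, never from a script. Its argument "steps" is a list of rows, each a list of 7 numbers: the gripper command: -1 is shut, 1 is fully open, values between are in proportion, then the shift along the tool's x, y, z in m, then the turn, a rotation vector about the tool's x, y, z in rad. A call has 1 to 20 rows; each row shifts and turns the commanded pose from where the row before left it, along the tool's axes as they then stand; what a row does not reach is not made up. A row lasts 1/8 s, in which the tool goes at most 62.5 mm and 10.7 degrees, less where a joint would pass 70% of its speed; a pose out of reach is approached as far as the arm can. A call with a gripper value outside its range is refused whole. The fingers move at their own pace and stop on an object; "grip_force" is the grip in N (left out, the last holds). Time passes only in rows, so rows that do not move let the fingers close. It gives the time, the measured TCP pose, the force and the opening at its end, in the units of the state.
- env.get_state(): the state, without advancing time (a new reading comes with each control period).
- env.read_camera(name): name is "side" or "top" or "wrist"; returns a dict with "color" (480x640x3 uint8, red, green, blue), "K" (3x3 intrinsics, pixels), "dist" ([k1, k2, p1, p2, k3] as OpenCV has them; the pictures are not rectified), "R" (3x3) and "t" (3): a world point X has camera coordinates R X + t. Camera axes: x right, y down, z forward; pixel columns grow to the right and rows downward; lengths in m; the calibration is good to about 2 mm. A picture is of the moment at which its call begins. There is no depth.
- env.hand_in(): hands the job in, once; it reports no verdict.
The state is a dict: "clock": time; "joint_pos": joint angles; "qvel": joint speeds; "tau": joint torques, N m; "tcp_pos": TCP position; "orientation": TCP orientation; "wrist_force": force on the tool from outside, world axes, zero at the start; "ft_torque": the same for the moment, N m; "finger_gap": finger opening in m.
Only numpy, scipy, OpenCV 4.12 (cv2) and the standard library are available. Lean on these libraries where they do the work, as an engineer would, in place of code of your own. Each camera call takes 0.05 s, during which the arm holds its last target. There are 200 camera calls.

### The job

Start the gel run on the bench power supply: first press down the raised end of its rocker switch so that it tips right over, then push its round key all the way in (it stays in), and last tap the round plate on top of the square bench timer and let it spring back up. Do it in that order with gentle touches of the fingertips, leave the power supply's square key alone, and do not lift or shift the timer or anything else on the bench.

Things in the scene. Friction and masses are not known exactly. Their poses are not given: they have to be found in the camera images.
- supply: pale grey gel power supply, fixed to the bench, 190 (x) by 240 (y) mm. Its origin is the centre of its underside; its x axis points to its back. The front part, x -95 to about +5 mm, is a level control deck 60 mm above the bench with a row of three dark grey controls 75 mm apart, on the line x = -45 mm at y = +75, 0 and -75 mm; behind it a display slopes up to a ridge 106 mm high.
- rocker_unit: the rocker switch, fixed in the deck in one of three places in a row (left, middle, right; which control is where changes). Origin: on the deck under the switch's centre, axes as the supply's. A dark grey flat rocker 56 mm long (x) and 30 mm wide (y), 8 mm thick, on a crosswise pivot 13 mm above the origin, with a thin black bezel 66 by 38 mm, 2 mm high. When off its far end (+x) stands up and its near end is down.
- rocker (a joint): tilt of the rocker in rad: 0 to 0.05 at the start (off, +x end raised), 0.36 tipped right over (on, +x end down). It stays where it is left; about 2.5 N pressed down 20 mm from the pivot turns it. The pivot is sprung: pressed beyond 5 N it yields up to 4 mm straight down, 1.5 N/mm, and comes back.
- rocker_end (a point): point on the rocker's upper face, 20 mm from its pivot towards the end that is raised at the start: the spot to press. It moves with the rocker; it is about 20 mm above the deck at the start and sinks about 7 mm as the rocker tips over.
- round_unit: the round key, fixed in the deck in one of three places in a row (left, middle, right; which control is where changes). Origin: on the deck at the key's centre. A dark grey round cap 32 mm across stands 16 mm above the deck, in a thin black collar 42 mm across, 3 mm high.
- round_key (a joint): how far the round key is pushed in, m: 0 out, 0.008 all the way in. It takes 3 N at first and 5 N when all the way in, and stays where it is left. Its cap is cushioned: pressed beyond 4 N it yields up to 5 mm more, 1.5 N/mm, which springs back and does not count.
- round_top (a point): centre of the upper face of the round key; moves with it. 16 mm above the deck when out, 8 mm when in.
- square_unit: the square key, to be left alone, fixed in the deck in one of three places in a row (left, middle, right; which control is where changes). Origin: on the deck at the key's centre. A dark grey square cap 30 by 30 mm standing 16 mm above the deck in a 40 mm square black collar.
- square_key (a joint): how far the square key is pushed in, m: 0 out (as it must stay), 0.008 in. Also stays where it is left.
- timer: bench timer, a loose pale grey block 70 by 70 by 26 mm, about 0.25 kg, with a dark grey round plate 48 mm across on top; it stands left or right of the power supply, in any of four places that it shares with the tube rack, bottle and beaker. Origin: centre of its underside.
- timer_plate (a joint): how far the timer's plate is pressed, m: 0 up, 0.009 fully down. A spring: 1.6 N starts it, 4 N presses it 3 mm, 9 N holds it fully down, and it comes back up when released. A tap counts from 3 mm on.
- timer_top (a point): centre of the upper face of the timer's plate, 39 mm above the bench when up; moves with the plate.
- tube_rack: loose off-white rack, 50 by 110 mm, with eight capped tubes, 64 mm high in all; to be left alone. Origin: centre of its underside.
- bottle: loose white jar with a blue cap, 54 mm across, 90 mm high; to be left alone. Origin: centre of its underside.
- beaker: loose clear plastic beaker, 64 mm across the rim, 75 mm high; to be left alone. Origin: centre of its underside.
- pen: loose dark marker pen, 12 mm thick and 130 mm long (its y axis), lying beyond the power supply; to be left alone. Origin: centre of its underside.
- tip_box: loose blue box with a clear lid, 82 by 122 mm, 65 mm high, beyond the power supply; to be left alone. Origin: centre of its underside.
Not all that is in view belongs to the job. What is shaped like the timer but purple or yellow is not meant.

How it is judged:
On the way, in this order (a step that is already met when the one before it is completed fails the run):
1. the rocker switch is tipped over (value of joint rocker above 0.28 rad), for 0.1 s.
2. the round key is pushed in (value of joint round_key above 0.006 m), for 0.1 s.
3. the timer's plate is tapped (value of joint timer_plate above 0.003 m), for 0.02 s.
At the end, for the whole second after the job is handed in: The rocker is tipped over (beyond 0.28 rad), the round key is in (beyond 6 mm), the square key is out (less than 2 mm), the timer's plate is back up (within 1 mm) and the timer stands at rest within 20 mm of where it was; the other things on the bench are within 20 mm of where they were (value of joint rocker above 0.28 rad and value of joint round_key above 0.006 m and value of joint square_key below 0.002 m and value of joint timer_plate below 0.001 m and distance of each of timer, tube_rack, bottle, beaker, pen, tip_box from where it was at the start of the episode below 0.02 m and height (world z) of timer below 0.006 m and angle between timer's own z axis and vertical below 0.1 rad and linear speed of timer below 0.02 m/s); the robot touches nothing.
It fails at once if the round key is pushed in before the rocker is tipped over (value of joint round_key above 0.003 m and value of joint rocker below 0.25 rad).
It fails at once if the timer is tapped before the round key is in (value of joint timer_plate above 0.003 m and value of joint round_key below 0.005 m).
It fails at once if the square key is pressed in more than 3 mm (value of joint square_key above 0.003 m).
It fails at once if a touch harder than 30 N on the power supply, its controls or the timer (contact force between any of the fingers, the arm and supply above 30 N or contact force between any of the fingers, the arm and rocker_unit above 30 N or contact force between any of the fingers, the arm and round_unit above 30 N or contact force between any of the fingers, the arm and timer above 30 N).
It fails at once if the timer or another thing on the bench is lifted, or shifted more than 25 mm, or the timer tipped (angle between timer's own z axis and vertical above 0.2 rad or distance of any of tube_rack, bottle, beaker, pen, tip_box, timer from where it was at the start of the episode above 0.025 m or height (world z) of any of tube_rack, bottle, beaker, pen, tip_box, timer above 0.012 m).
It also fails if it takes over 59 s, if anything falls off the work surface, if the arm or the gripper's body presses on something with over 40 N, if the wrist force passes 120 N, or if a joint passes its speed limit or range.

## Working session

There is one attempt and no reset: what is moved stays moved. The work goes in short steps, Python scripts to look and compute and a tool call to move; the robot and the scene stay as the last step left them, time stands still between calls to the robot, and variables do not carry over. Pictures are saved under pics/ and viewed, about 8 in all and at most 12, crops included, and the job is handed in when it is done.

Besides the shell and the picture viewer there is one more tool, called after "Emit:" as name([rows], argument=value, ...), one row to a line, values as JSON. carry_out: Moves the arm, as the interface text tells. Its arguments: {"type":"object","properties":{"steps":{"type":"array","items":{"type":"array","items":{"type":"number"}}},"grip_force":{"type":"number"}},"required":["steps"]}

```bash
mkdir -p pics; cat > h.py <<'E'
import numpy as np, cv2
from workcell import env
def snap(n,f):
    c=env.read_camera(n); cv2.imwrite(f'pics/{f}.png',c['color'][:,:,::-1]); np.savez(f'pics/{f}.npz',**c); return c
def world(f,uv,z):
    c=np.load(f'pics/{f}.npz'); p=cv2.undistortPoints(np.array([[uv]],float),c['K'],c['dist'])[0,0]
    d=c['R'].T@np.array([p[0],p[1],1]); o=-c['R'].T@c['t']; return o+d*(z-o[2])/d[2]
def pix(f,X):
    c=np.load(f'pics/{f}.npz'); return cv2.projectPoints(np.array([X],float),cv2.Rodrigues(c['R'])[0],c['t'],c['K'],c['dist'])[0][0,0]
E
python3 - <<'E'
from h import *
for n in('top','side'):
    c=snap(n,n+'1'); print(n,-c['R'].T@c['t'],c['R'][2])
s=env.get_state(); print(s)
E
```

```text
top [0.42414233 0.0047136  0.9167146 ] [ 0.17506623 -0.02185984 -0.98431396]
side [0.1296397  0.50355528 0.84377568] [ 0.42807201 -0.51742434 -0.74096316]
{'clock': 0.1, 'joint_pos': array([-1.41958342e+00,  3.13937725e-01,  4.50961827e-02,  1.30360228e+00,
        3.37457024e-06,  1.43118911e+00]), 'qvel': array([ 0.00134511, -0.00285191,  0.00440316,  0.0007841 ,  0.00027213,
       -0.00155645]), 'tau': array([ 2.21384158e-03, -4.81727242e+01,  2.99242347e+01,  1.28351551e-02,
       -1.60329014e-04,  1.76023633e-05]), 'tcp_pos': array([ 0.1647977 , -0.55043641,  0.24949242]), 'orientation': array([-5.80287651e-04,  8.02102590e-01, -5.97185697e-01, -5.84661524e-04]), 'wrist_force': array([ 0.83610608, -0.09124887, -0.27114346]), 'ft_torque': array([ 0.01803349, -0.0073016 , -0.01102287]), 'finger_gap': 0.08530114540831407}
```

View pics/top1.png

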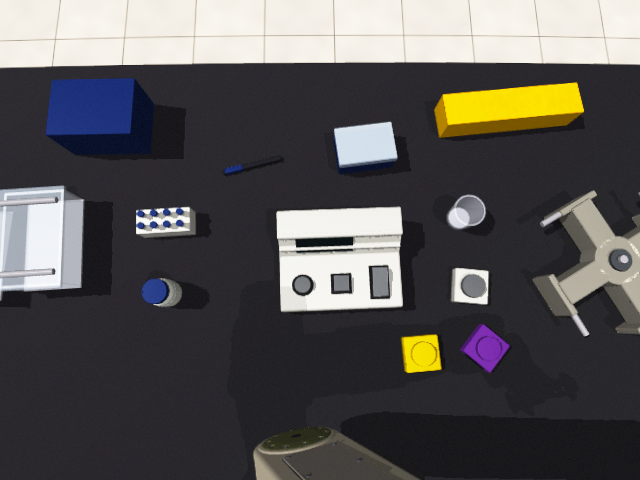

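View pics/side1.png

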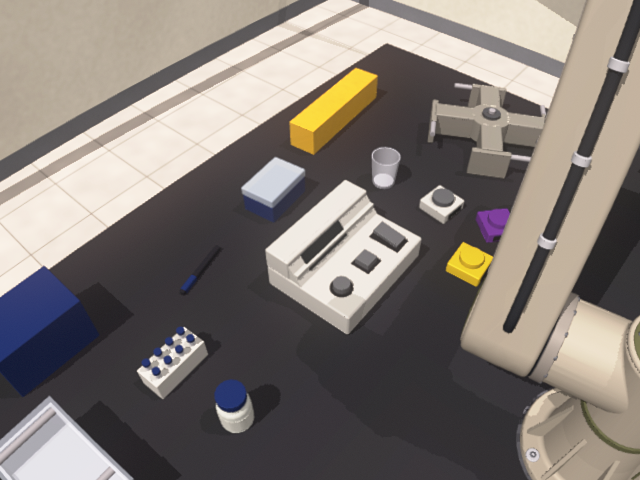

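The top view shows the supply at (340,260) px, with the round key at (303,285), the square key at (341,283) and the rocker at (380,282). Three things could pass for the timer: pale grey with a dark plate (470,286), yellow (421,353) and purple (485,348). The pale grey one fits the description. I'll check it in a close crop.

```bash
python3 - <<'E'
import cv2
a=cv2.imread('pics/top1.png')[200:320,270:500]; cv2.imwrite('pics/crop1.png',cv2.resize(a,None,fx=3.4,fy=3.4,interpolation=cv2.INTER_CUBIC))
a=cv2.imread('pics/side1.png')[165:335,260:480]; cv2.imwrite('pics/crop2.png',cv2.resize(a,None,fx=3.5,fy=3.5,interpolation=cv2.INTER_CUBIC))
E
```

```text
(no output)
```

View pics/crop1.png

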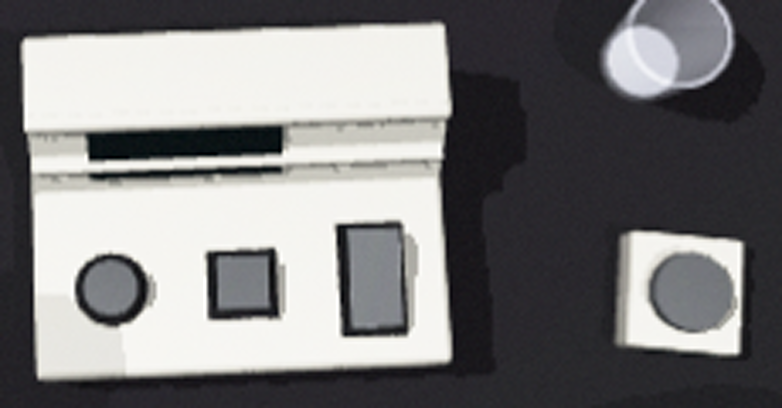

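View pics/crop2.png

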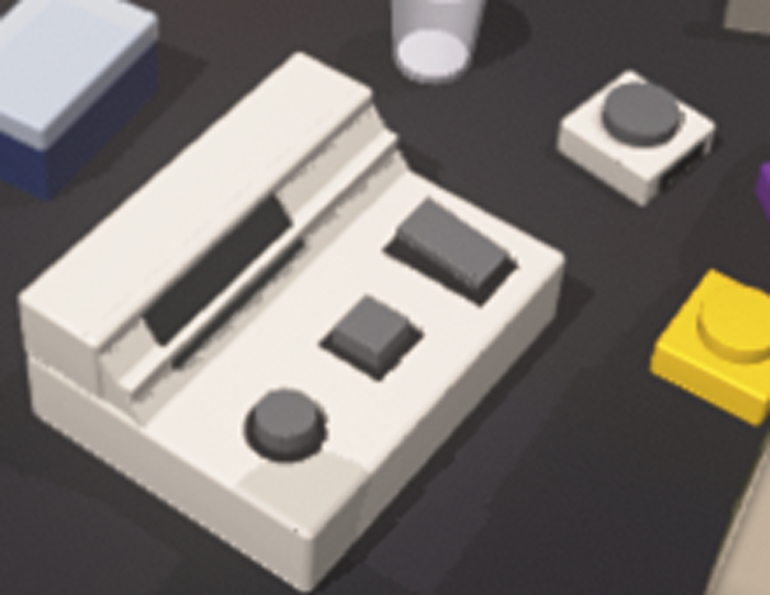

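```bash
python3 - <<'E'
from h import *
T=lambda u,v:((u+.5)/3.4-.5+270,(v+.5)/3.4-.5+200)
S=lambda u,v:((u+.5)/3.5-.5+260,(v+.5)/3.5-.5+165)
for n,p,z in [('deckNL',(38,380),.06),('deckNR',(451,362),.06),('round',(111,289),.076),('roundcollar',(112,290),.062),('square',(244,283),.076),('bezel c',(372,279),.061),('bz1',(338,224),.061),('bz2',(343,335),.061),('timer',(692,291),.039)]:
    print(n,world('top1',T(*p),z).round(4))
for n,p,z in [('s round',(287,413),.076),('s square',(374,320),.076),('s timer',(643,113),.039),('s deckNL',(312,535),.06),('s deckNR',(563,258),.06)]:
    print(n,world('side1',S(*p),z).round(4))
E
```

```text
deckNL [0.4337 0.0746 0.06  ]
deckNR [ 0.4397 -0.1615  0.06  ]
round [0.4835 0.0321 0.076 ]
roundcollar [0.484 0.032 0.062]
square [ 0.4857 -0.0429  0.076 ]
bezel c [ 0.4879 -0.1177  0.061 ]
bz1 [ 0.52   -0.0991  0.061 ]
bz2 [ 0.4562 -0.0998  0.061 ]
timer [ 0.479  -0.3118  0.039 ]
s round [0.4809 0.0319 0.076 ]
s square [ 0.4839 -0.045   0.076 ]
s timer [ 0.473  -0.3092  0.039 ]
s deckNL [0.4323 0.0729 0.06  ]
s deckNR [ 0.4375 -0.1591  0.06  ]
```

The collar spacing comes out at 75 mm and the two cameras agree within about 4 mm. I'm using round key (0.482, 0.032), rocker centre (0.4865, -0.118), timer plate (0.476, -0.3105) and supply yaw about +0.027. First I'll shut the fingers and turn the tool so that tool x is supply y and tool y is supply x.

Emit:
carry_out([
  [-1,0,0,0,0,0,-0.18],
  [-1,0,0,0,0,0,-0.18],
  [-1,0,0,0,0,0,-0.18],
  [-1,0,0,0,0,0,-0.18],
  [-1,0,0,0,0,0,-0.18],
  [-1,0,0,0,0,0,-0.18],
  [-1,0,0,0,0,0,-0.18],
  [-1,0,0,0,0,0,-0.18],
  [-1,0,0,0,0,0,-0.18],
  [-1,0,0,0,0,0,-0.18],
  [-1,0,0,0,0,0,-0.18],
  [-1,0,0,0,0,0,-0.18],
  [-1,0,0,0,0,0,-0.18],
  [-1,0,0,0,0,0,-0.18],
  [-1,0,0,0,0,0,-0.18],
  [-1,0,0,0,0,0,-0.18],
], grip_force=40)

```text
clock: 2.1
tcp_pos: [0.1648, -0.5506, 0.2498]
orientation: [-0.0, 0.695, 0.719, 0.0]
wrist_force: [-0.2, 0.5, -0.4]
finger_gap: -0.0001
```

```bash
cat >> h.py <<'E'
from scipy.spatial.transform import Rotation as Ro
def st(goal=None):
    s=env.get_state(); w,x,y,z=s['orientation']; R=Ro.from_quat([x,y,z,w]).as_matrix()
    tip=s['tcp_pos']+R[:,2]*.019
    print('t',round(s['clock'],2),'tip',tip.round(4),'j',s['joint_pos'].round(2),'F',s['wrist_force'].round(1),'gap',round(s['finger_gap'],4)); print(R.round(3).tolist())
    if goal is not None: print('tool shift for tip->goal',(R.T@(np.array(goal)-tip)).round(4))
E
python3 -c "
from h import *
st([.5105,-.1173,.11])"
```

```text
t 2.1 tip [ 0.1648 -0.5505  0.2308] j [-1.42  0.31  0.05  1.3   0.   -1.45] F [-0.2  0.5 -0.4] gap -0.0001
[[-0.035, 0.999, -0.0], [0.999, 0.035, 0.001], [0.001, -0.0, -1.0]]
tool shift for tip->goal [0.4207 0.3607 0.1212]
```

Emit:
carry_out([
  [-1,0.03,0.026,0,0,0,0],
  [-1,0.03,0.026,0,0,0,0],
  [-1,0.03,0.026,0,0,0,0],
  [-1,0.03,0.026,0,0,0,0],
  [-1,0.03,0.026,0,0,0,0],
  [-1,0.03,0.026,0,0,0,0],
  [-1,0.03,0.026,0,0,0,0],
  [-1,0.03,0.026,0,0,0,0],
  [-1,0.03,0.026,0,0,0,0],
  [-1,0.03,0.026,0,0,0,0],
  [-1,0.03,0.026,0,0,0,0],
  [-1,0.03,0.026,0,0,0,0],
  [-1,0.03,0.025,0,0,0,0],
  [-1,0.03,0.023,0,0,0,0],
  [-1,0,0,0.04,0,0,0],
  [-1,0,0,0.04,0,0,0],
  [-1,0,0,0.03,0,0,0],
  [-1,0,0,0,0,0,0],
  [-1,0,0,0,0,0,0],
])

```text
clock: 4.47
tcp_pos: [0.5129, -0.1208, 0.1412]
orientation: [0.0, 0.697, 0.717, 0.0]
wrist_force: [-0.1, 0.1, -0.1]
finger_gap: 0.0
```

```bash
python3 -c "
from h import *
st([.5105,-.1173,.085])
snap('side','side2');snap('wrist','w2')
a=cv2.imread('pics/side2.png')[165:335,260:480]; a=cv2.resize(a,None,fx=2.2,fy=2.2)
b=cv2.imread('pics/w2.png'); b=b[::2,::2]
o=np.zeros((374,810,3),np.uint8);o[:a.shape[0],:a.shape[1]]=a;o[:240,486:806]=b;cv2.imwrite('pics/m2.png',o[:,:800])"
```

```text
t 4.47 tip [ 0.5129 -0.1208  0.1222] j [-0.38  0.28 -0.28  1.01 -0.   -0.41] F [-0.1  0.1 -0.1] gap 0.0
[[-0.029, 1.0, 0.001], [1.0, 0.029, -0.0], [-0.0, 0.001, -1.0]]
tool shift for tip->goal [ 0.0036 -0.0024  0.0372]
```

View pics/m2.png

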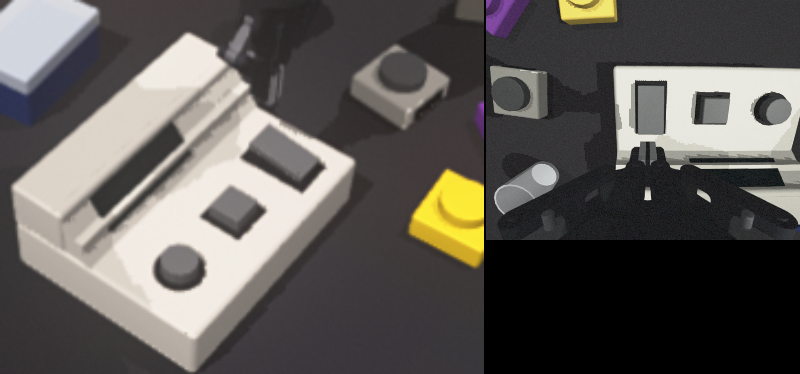

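The side view shows the tip above and behind the rocker. In the wrist view (half scale, robot side up) the tips are at (648,145), the rocker is at (651,107) and the timer plate at (511,93). I'll compare these with projections.

```bash
python3 -c "
from h import *
W=lambda u,v:((u-486)*2,v*2)
print('tip side pix in crop',(pix('side2',[.5129,-.1208,.1222])-[260,165])*2.2)
print('tip wrist',pix('w2',[.5129,-.1208,.1222])/2+[486,0])
for n,p,z in [('rocker',(651,107),.076),('round',(773,108),.076),('square',(713,107),.076),('timer',(511,94),.039)]: print(n,world('w2',W(*p),z).round(4))
"
```

```text
tip side pix in crop [263.45197616  95.90884074]
tip wrist [646.091912   149.97655639]
rocker [ 0.4819 -0.1164  0.076 ]
round [0.4787 0.0251 0.076 ]
square [ 0.4798 -0.0458  0.076 ]
timer [ 0.4766 -0.3063  0.039 ]
```

Emit:
carry_out([
  [-1,0.0035,-0.004,0,0,0,0],
  [-1,0,0,0.015,0,0,0],
  [-1,0,0,0.015,0,0,0],
  [-1,0,0,0.006,0,0,0],
  [-1,0,0,0.003,0,0,0],
  [-1,0,0,0,0,0,0],
])

```text
clock: 5.32
tcp_pos: [0.5083, -0.1172, 0.1011]
orientation: [-0.0, 0.697, 0.717, -0.0]
wrist_force: [-0.4, 0.4, -0.5]
finger_gap: 0.0
```

Emit:
carry_out([
  [-1,0,0,0.002,0,0,0],
  [-1,0,0,0.002,0,0,0],
  [-1,0,0,0.002,0,0,0],
  [-1,0,0,0,0,0,0],
])

```text
clock: 5.82
tcp_pos: [0.5092, -0.1174, 0.0957]
orientation: [0.001, 0.697, 0.717, 0.0]
wrist_force: [2.0, 0.3, 3.0]
finger_gap: -0.0001
```

Emit:
carry_out([
  [-1,0,0,0.0015,0,0,0],
  [-1,0,0,0.0015,0,0,0],
  [-1,0,0,0,0,0,0],
])

```text
clock: 6.2
tcp_pos: [0.5094, -0.1175, 0.0928]
orientation: [0.001, 0.697, 0.717, 0.001]
wrist_force: [4.8, 1.3, 4.6]
finger_gap: 0.0002
```

Emit:
carry_out([
  [-1,0,0,0.001,0,0,0],
  [-1,0,0,0.001,0,0,0],
  [-1,0,0,0,0,0,0],
])

```text
clock: 6.58
tcp_pos: [0.5095, -0.1175, 0.0911]
orientation: [0.001, 0.697, 0.717, 0.001]
wrist_force: [3.6, 1.6, 7.2]
finger_gap: -0.0005
```

Emit:
carry_out([
  [-1,0,0,0.001,0,0,0],
  [-1,0,0,0.0005,0,0,0],
  [-1,0,0,0,0,0,0],
])

```text
clock: 6.95
tcp_pos: [0.5095, -0.1175, 0.0899]
orientation: [0.001, 0.697, 0.717, 0.001]
wrist_force: [3.1, 0.6, 9.5]
finger_gap: -0.0001
```

Emit:
carry_out([
  [-1,0,0,-0.01,0,0,0],
  [-1,0,0,-0.025,0,0,0],
  [-1,0,0,-0.04,0,0,0],
  [-1,0,0,0,0,0,0],
])

```text
clock: 7.45
tcp_pos: [0.5084, -0.1176, 0.1658]
orientation: [0.001, 0.697, 0.717, -0.0]
wrist_force: [0.2, -1.2, -0.4]
finger_gap: -0.0002
```

```bash
python3 -c "
from h import *
st([.481,.031,.11])
snap('side','side3');snap('wrist','w3')
a=cv2.imread('pics/side3.png')[190:300,320:440]; a=cv2.resize(a,None,fx=3.3,fy=3.3,interpolation=cv2.INTER_CUBIC)
a0=cv2.imread('pics/side1.png')[190:300,320:440]; a0=cv2.resize(a0,None,fx=3.3,fy=3.3,interpolation=cv2.INTER_CUBIC)
cv2.imwrite('pics/m3.png',np.hstack([a0,a]))"
```

```text
t 7.45 tip [ 0.5084 -0.1176  0.1468] j [-0.38  0.25 -0.25  1.07 -0.   -0.41] F [ 0.2 -1.2 -0.4] gap -0.0002
[[-0.029, 1.0, 0.001], [1.0, 0.029, -0.001], [-0.001, 0.001, -1.0]]
tool shift for tip->goal [ 0.1494 -0.0232  0.0365]
```

View pics/m3.png

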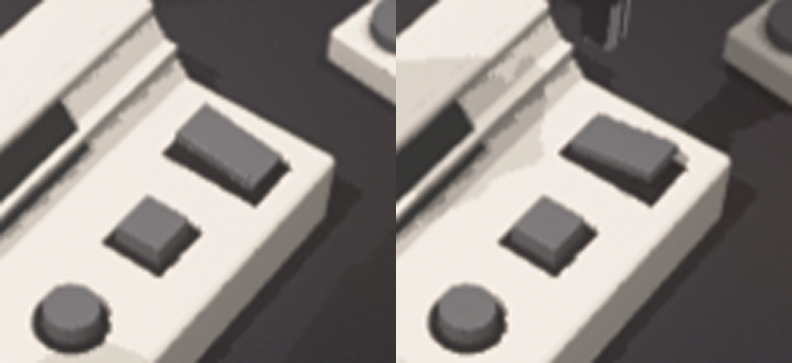

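The before/after crop shows the rocker's far end down and its near end up. The far corner moved about 3.3 px, which matches the expected 10 mm drop. The square key is unchanged. Next is the round key.

Emit:
carry_out([
  [-1,0.03,-0.005,0,0,0,0],
  [-1,0.04,-0.006,0,0,0,0],
  [-1,0.04,-0.006,0,0,0,0],
  [-1,0.039,-0.006,0,0,0,0],
  [-1,0,0,0.03,0,0,0],
  [-1,0,0,0.02,0,0,0],
  [-1,0,0,0.01,0,0,0],
  [-1,0,0,0.007,0,0,0],
  [-1,0,0,0,0,0,0],
])

```text
clock: 8.68
tcp_pos: [0.4807, 0.0309, 0.0964]
orientation: [-0.0, 0.697, 0.717, -0.0]
wrist_force: [0.5, -0.3, 0.4]
finger_gap: 0.0001
```

Emit:
carry_out([
  [-1,0,0,0.002,0,0,0],
  [-1,0,0,0.002,0,0,0],
  [-1,0,0,0.002,0,0,0],
  [-1,0,0,0.002,0,0,0],
  [-1,0,0,0,0,0,0],
])

```text
clock: 9.3
tcp_pos: [0.4815, 0.0309, 0.089]
orientation: [0.001, 0.697, 0.717, 0.0]
wrist_force: [1.9, -1.8, 2.3]
finger_gap: 0.0002
```

Emit:
carry_out([
  [-1,0,0,0.0015,0,0,0],
  [-1,0,0,0.0015,0,0,0],
  [-1,0,0,0,0,0,0],
])

```text
clock: 9.68
tcp_pos: [0.4816, 0.0309, 0.086]
orientation: [0.001, 0.697, 0.717, 0.0]
wrist_force: [0.9, -1.5, 5.4]
finger_gap: -0.0
```

Emit:
carry_out([
  [-1,0,0,0.001,0,0,0],
  [-1,0,0,0.001,0,0,0],
  [-1,0,0,0,0,0,0],
])

```text
clock: 10.05
tcp_pos: [0.4816, 0.0309, 0.0843]
orientation: [0.001, 0.697, 0.717, 0.0]
wrist_force: [0.0, -0.1, 8.5]
finger_gap: 0.0002
```

8.5 N at tip z 65.3 mm is what a fully pushed key should give. I'll lift off and check.

Emit:
carry_out([
  [-1,0,0,0,0,0,0],
  [-1,0,0,-0.01,0,0,0],
  [-1,0,0,-0.03,0,0,0],
  [-1,0,0,-0.04,0,0,0],
  [-1,-0.04,0,0,0,0,0],
  [-1,-0.05,0,0,0,0,0],
  [-1,-0.05,0,0,0,0,0],
  [-1,-0.05,0,0,0,0,0],
  [-1,-0.05,0,0,0,0,0],
  [-1,-0.05,0,0,0,0,0],
  [-1,0,0,0,0,0,0],
  [-1,0,0,0,0,0,0],
])

```text
clock: 11.55
tcp_pos: [0.4886, -0.2579, 0.1631]
orientation: [-0.001, 0.697, 0.717, 0.0]
wrist_force: [0.2, -0.2, 0.0]
finger_gap: 0.0
```

```bash
python3 -c "
from h import *
st([.476,-.3095,.05])
snap('side','side4');snap('wrist','w4')
a=cv2.imread('pics/side4.png')[190:300,320:440]; a=cv2.resize(a,None,fx=3,fy=3,interpolation=cv2.INTER_CUBIC)
b=cv2.imread('pics/w4.png')[:,100:540]
o=np.zeros((480,800,3),np.uint8);o[:330,:360]=a;o[:,360:]=b;cv2.imwrite('pics/m4.png',o)"
```

```text
t 11.55 tip [ 0.4885 -0.2579  0.1441] j [-0.63  0.31 -0.17  1.09  0.   -0.66] F [ 0.2 -0.2  0. ] gap 0.0
[[-0.029, 1.0, -0.002], [1.0, 0.029, 0.002], [0.002, -0.002, -1.0]]
tool shift for tip->goal [-0.0515 -0.0138  0.094 ]
```

View pics/m4.png

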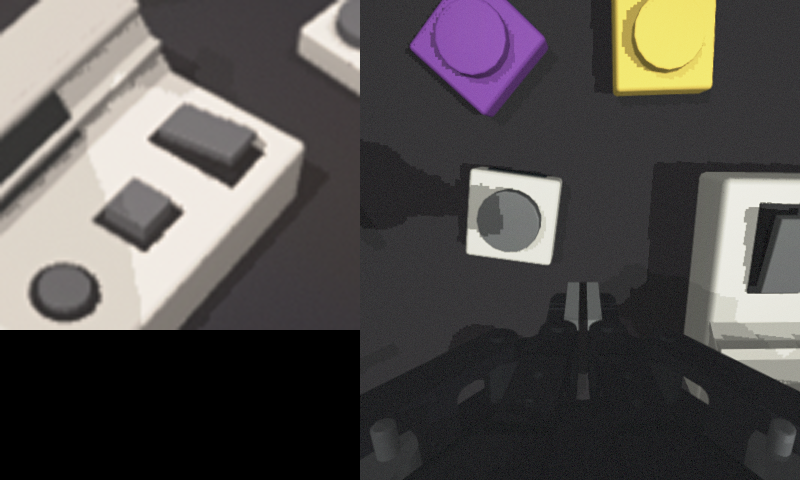

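The side crop shows the round key sunk level with its collar. The wrist view shows the timer plate at (509,220), which is (249,220) at full size.

```bash
python3 -c "
from h import *
g=world('w4',(249,220),.039);print(g); st([(g[0]+.476)/2,(g[1]-.3105)/2,.045])"
```

```text
[ 0.47519465 -0.31113679  0.039     ]
t 11.65 tip [ 0.4889 -0.2572  0.1444] j [-0.63  0.31 -0.17  1.09  0.   -0.66] F [ 0.3 -0.2 -0. ] gap -0.0002
[[-0.03, 1.0, -0.001], [1.0, 0.03, 0.001], [0.001, -0.001, -1.0]]
tool shift for tip->goal [-0.0533 -0.0148  0.0994]
```

Emit:
carry_out([
  [-1,-0.027,-0.007,0,0,0,0],
  [-1,-0.0265,-0.0075,0,0,0,0],
  [-1,0,0,0.04,0,0,0],
  [-1,0,0,0.035,0,0,0],
  [-1,0,0,0.015,0,0,0],
  [-1,0,0,0.01,0,0,0],
  [-1,0,0,0,0,0,0],
])

```text
clock: 12.52
tcp_pos: [0.4768, -0.3124, 0.064]
orientation: [0.0, 0.696, 0.718, -0.0]
wrist_force: [0.3, -0.4, -0.7]
finger_gap: -0.0002
```

Emit:
carry_out([
  [-1,0,0,0.003,0,0,0],
  [-1,0,0,0.003,0,0,0],
  [-1,0,0,0.002,0,0,0],
  [-1,0,0,0,0,0,0],
])

```text
clock: 13.02
tcp_pos: [0.477, -0.3131, 0.0563]
orientation: [0.001, 0.697, 0.717, 0.0]
wrist_force: [0.1, 0.4, 4.2]
finger_gap: -0.0002
```

Emit:
carry_out([
  [-1,0,0,0.0015,0,0,0],
  [-1,0,0,0.0015,0,0,0],
  [-1,0,0,0,0,0,0],
])

```text
clock: 13.4
tcp_pos: [0.477, -0.3132, 0.0532]
orientation: [0.001, 0.697, 0.717, 0.0]
wrist_force: [0.0, -0.2, 4.8]
finger_gap: 0.0002
```

Emit:
carry_out([
  [-1,0,0,-0.008,0,0,0],
  [-1,0,0,-0.02,0,0,0],
  [-1,0,0,-0.04,0,0,0],
  [-1,0,0,-0.05,0,0,0],
  [-1,-0.04,-0.03,0,0,0,0],
  [-1,-0.04,-0.03,0,0,0,0],
  [-1,0,0,0,0,0,0],
  [-1,0,0,0,0,0,0],
])

```text
clock: 14.4
tcp_pos: [0.4183, -0.3938, 0.1703]
orientation: [-0.001, 0.697, 0.717, 0.0]
wrist_force: [0.2, -0.0, -0.2]
finger_gap: -0.0003
```

```bash
python3 -c "
from h import *
st()
snap('side','side5');snap('top','top5')
a=cv2.imread('pics/side5.png')[140:340,260:520]; a=cv2.resize(a,None,fx=1.5,fy=1.5,interpolation=cv2.INTER_CUBIC)
b=cv2.imread('pics/top5.png')[60:380:,100:510]
o=np.zeros((320,800,3),np.uint8);o[:300,:390]=a;o[:,390:]=b;cv2.imwrite('pics/m5.png',o)"
```

```text
t 14.4 tip [ 0.4183 -0.3937  0.1513] j [-0.9   0.35 -0.1   1.12  0.   -0.92] F [ 0.2 -0.  -0.2] gap -0.0003
[[-0.028, 1.0, -0.001], [1.0, 0.028, 0.002], [0.002, -0.001, -1.0]]
```

View pics/m5.png

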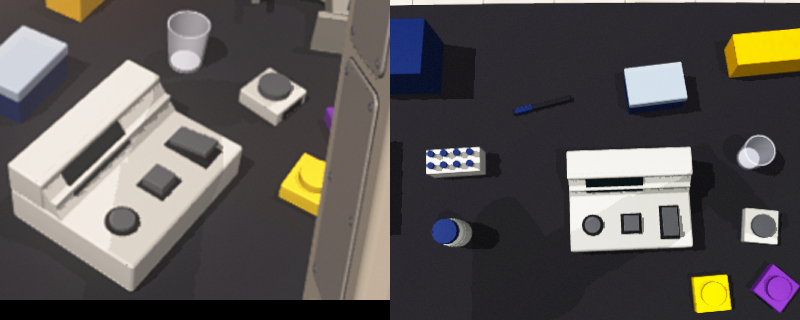

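The timer, supply and other things look unmoved, and the plate is back up. My 4.8 N reading puts the tap at only about 4 mm, so to be safe I'll tap once more, a little deeper.

Emit:
carry_out([
  [-1,0.04,0.03,0,0,0,0],
  [-1,0.04,0.028,0,0,0,0],
  [-1,0,0,0.05,0,0,0],
  [-1,0,0,0.04,0,0,0],
  [-1,0,0,0.015,0,0,0],
  [-1,0,0,0.004,0,0,0],
  [-1,0,0,0.004,0,0,0],
  [-1,0,0,0.003,0,0,0],
  [-1,0,0,0.002,0,0,0],
  [-1,0,0,0.001,0,0,0],
  [-1,0,0,0,0,0,0],
])

```text
clock: 15.88
tcp_pos: [0.4755, -0.3136, 0.0529]
orientation: [0.001, 0.697, 0.717, 0.0]
wrist_force: [1.0, 0.6, 4.7]
finger_gap: -0.0002
```

Emit:
carry_out([
  [-1,0,0,0.0015,0,0,0],
  [-1,0,0,0.001,0,0,0],
  [-1,0,0,0,0,0,0],
])

```text
clock: 16.25
tcp_pos: [0.4755, -0.3136, 0.0506]
orientation: [0.001, 0.697, 0.717, 0.0]
wrist_force: [0.4, 0.6, 8.0]
finger_gap: -0.0
```

Emit:
carry_out([
  [-1,0,0,-0.008,0,0,0],
  [-1,0,0,-0.02,0,0,0],
  [-1,0,0,-0.04,0,0,0],
  [-1,0,0,-0.05,0,0,0],
  [-1,-0.04,-0.03,0,0,0,0],
  [-1,-0.04,-0.03,0,0,0,0],
  [-1,0,0,0,0,0,0],
  [-1,0,0,0,0,0,0],
])

```text
clock: 17.25
tcp_pos: [0.4164, -0.3941, 0.1669]
orientation: [-0.001, 0.697, 0.717, 0.0]
wrist_force: [-0.1, -0.6, -0.0]
finger_gap: 0.0001
```

```bash
python3 -c "
from h import *
snap('side','side6');snap('top','top6');st()
for r,(x,y,w,h) in {'timer':(445,260,50,50),'rest':(120,110,380,210),'beaker':(440,185,55,55)}.items():
    f=lambda n:cv2.imread(f'pics/{n}.png',0)[y:y+h,x:x+w].astype(np.float32)
    print(r,cv2.phaseCorrelate(f('top1'),f('top6')))
a=cv2.imread('pics/side6.png')[140:340,260:520]; cv2.imwrite('pics/m6.png',cv2.resize(a,None,fx=3,fy=3,interpolation=cv2.INTER_CUBIC))"
```

```text
t 17.35 tip [ 0.4171 -0.3934  0.148 ] j [-0.9   0.35 -0.11  1.11  0.   -0.93] F [-0.5  0.1  0.5] gap 0.0002
[[-0.03, 1.0, -0.001], [1.0, 0.03, 0.001], [0.001, -0.001, -1.0]]
timer ((0.27621894473257314, 0.12541281450808484), 0.9682824957847596)
rest ((0.020609426272358178, 0.022260690525513382), 0.980803870032599)
beaker ((-0.033076336505569515, 0.008851486699210653), 0.9890156290266249)
```

View pics/m6.png

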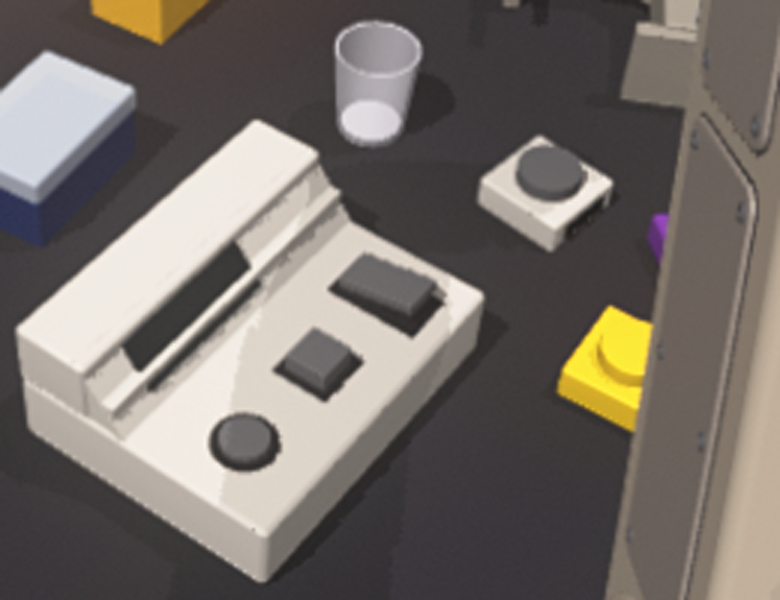

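The final view shows the rocker tipped at (387,285), the square key out at (318,358), the round key in at (245,440) and the timer plate up at (551,172). The arm is clear of everything, so I'm handing in.

```bash
python3 -c "
from workcell import env
env.hand_in()"
```

```text
the job is handed in; nothing more can be done
```

I did the three steps in order with shut fingertips, then handed the job in at about 17 s on the clock. The hand-in gave no verdict, so the results below are from my own readings.

- **Rocker:** I pressed its raised end to about 9.5 N. The pictures afterwards show it tipped right over, with the far end down by about the expected 10 mm.
- **Round key:** I pressed it to 8.5 N with the fingertips at 65 mm, the level expected for a key fully in. It still looks sunk in its collar.
- **Timer plate:** I tapped it twice. The first tap read 4.8 N, which by the spring figures is about 4 mm. That left little margin over 3 mm, so I tapped again at 8 N and about 7 mm. The plate is back up.
- **Left alone:** the square key is still out. The timer moved less than 1 mm between the first and last top pictures, and the other things on the bench showed no measurable shift. The robot touches nothing.

**Disagreements:** the cameras differed by 2–7 mm on some positions, so I used values between them and let the force readings decide the presses. During the first tap, force and height gave different depths by 1–1.5 mm, which was the other reason for the second tap.

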